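# Key the food chopper's lid onto its pin and press it shut

## Robot

A 7-joint arm with a two-finger parallel gripper is mounted at the origin on a cart in front of the work surface, level with it; the furniture and walls round the work are solid. World frame = base frame: x ahead of the robot, y to its left, z up, the work surface at z = 0. Lengths are in m, angles in rad, forces in N, time in s.
With the tool pointing down it reaches from about 0.4 to 0.875 m from the base axis. Payload 6.5 kg.
Tool frame: the origin (TCP) lies between the finger pads; the fingertips stand 17 mm ahead of it and the grasp point (between the pads) lies 2 mm behind it; z points along the fingers, y is the line along which they close (so a half turn about z gives the same grasp; the last joint's range is limited). The gripper opens to 88 mm and grips with 3 to 60 N. Pads are 18 mm wide; open, the fingers measure 123 mm over their backs; the gripper's body (75 mm by 187 mm) begins 45 mm behind the grasp point.
Start: joints at [-1.188, 0.536, -0.004, 1.538, 0.003, 1.067, -0.071], TCP at [0.282, 0.586, 0.256] pointing down, gripper open.
Joint ranges: [-2.7, 2.7], [-0.37, 2.16], [-1.27, 1.26], [0.24, 2.4], [-1.31, 4.45], [0.19, 1.91], [-2.76, 2.76]. Speed limits (rad/s): [2.39, 2.39, 3.14, 3.14, 3.14, 3.14, 3.14].

## Interface

Orientations are given as a rotation vector (axis times angle).
In Python, from rig import monitor, optics, r gives the robot as it stands.
- The arm moves only by the tool carry_out, never from a script. Its argument "plan" is a list of rows, each a list of 3 entries, a list of its own where there are three numbers: the shift along the tool's x, y, z in m, then the turn, a rotation vector about the tool's x, y, z in rad, then the closure in counts, from 0 (fully open) to 255 (shut). A call has exactly 5 rows; each row is the pose to reach, as a shift and turn from the pose commanded when the call began, along the tool's axes at that moment; what a row does not reach only later rows make up. A row lasts 1/12 s, in which the tool goes at most 41.7 mm and 7.16 degrees, less where a joint would pass 70% of its speed; a pose out of reach is approached as far as the arm can. A call with a gripper value outside its range is refused whole. The fingers move at their own pace and stop on an object; "newtons" is the grip in N (left out, the last holds). Time passes only in rows, so rows that repeat a pose let the fingers close, or fill a call up. It gives the time, the measured TCP pose, the force, the opening and the grip force at its end, in the units of the state.
- monitor.sense(): the state, without advancing time (a new reading comes with each control period).
- optics.snapshot(name): name is "side" or "top" or "wrist"; returns (picture, depth): 384x512x3 uint8, red, green, blue; 384x512 float32, m along the optical axis (not along the pixel's ray), 0 where there is no reading.
- optics.get_calibration(name): a dict with "K" (3x3 intrinsics, pixels), "R" (3x3) and "t" (3): a world point X has camera coordinates R X + t; the wrist camera has in their place "T_tool_cam" (4x4, takes a point from camera to tool coordinates, whose origin is the TCP and whose axes are the flange's). Camera axes: x right, y down, z forward; pixel columns grow to the right and rows downward; lengths in m; the calibration is good to about 2 mm. A picture is of the moment at which its call begins: read the wrist's pose just before it. get_calibration takes no time and is no camera call.
- r.finish_job(): hands the job in; it is judged then, once.
The state is a dict: "time": time; "q": joint angles; "qvel": joint speeds; "joint_efforts": joint torques, N m; "tool_pos": TCP position; "eef_rot": TCP orientation; "ft_force": force on the tool from outside, world axes, zero at the start; "ft_torque": the same for the moment, N m; "finger_gap": finger opening in m; "finger_force": force on a finger pad.
Only numpy, scipy, OpenCV 4.12 (cv2) and the standard library are available. Lean on these libraries where they do the work, as an engineer would, in place of code of your own. Each camera call takes 0.05 s, during which the arm holds its last target. There are 200 camera calls.

## Task

Close the food chopper: with a fingertip push the upright tab on its lid round until the notch in the lid's rim stands over the upright locating pin on the bowl, then press the lid down until it is fully home. Never lift the lid, leave the lemon, the salt shaker and the jar beside the chopper where they stand, and finish with the hand clear.

Things in the scene. Friction and masses are not known exactly. Their poses are not given: they have to be found in the camera images.
- chopper: Small round white food chopper, 123 mm wide and 70 mm tall to the bowl's rim, fixed to the worktop, with a black lid standing raised above the bowl. Origin on the worktop on the bowl's axis; z up, the locating pin lies on the -x side.
- pin_top (a point): Centre of the flat top of the locating pin, 65 mm from the bowl's axis and 82 mm above the worktop: an upright steel pin, 10 mm across (along the rim) by 16 mm (radially, 57 to 73 mm from the axis), in a white bracket outside the bowl. With the lid raised its top is 2 mm under the lid's underside, its outer half showing beyond the lid's rim; it stops the lid from going down except where the notch is.
- lid_hub (a point): Centre of the flat top of the lid's low round grey hub (37 to 40 mm wide, 6 mm tall) on the axis: the place to press. The lid is a black disc, 128 mm wide, 8 mm thick; raised, its underside is 84 mm, its top face 92 mm and this point 98 mm above the worktop; fully home each is 14 mm lower.
- lid_tab (a point): Centre of the top of the finger tab, an upright grey fin on the lid that points from the hub to the rim: 30 mm long (27 to 57 mm from the axis), 10 mm thick, 24 mm tall above the lid's top face (18 mm above the hub), straight across from the notch. This point is 42 mm from the axis.
- lid_notch (a point): Point at the height of the lid's top face, 65 mm from the axis, in the middle of the lid's one notch. The notch is open to the outside, 18 mm wide at its floor (53 mm from the axis) and 22 mm at the rim, so it passes the pin when it is within about 0.07 rad of it.
- lid_turn (a joint): Turn of the lid about the upright axis, rad, counter-clockwise from above positive; 0 (or any whole turn) is the notch exactly over the pin. Turns without end either way and stays where it is left; friction 0.08 N m, about 2 N at the tab. At the start anything from 0.7 to 5.6.
- lid_press (a joint): How far the lid has gone down, m: 0 raised (start), 0.014 fully home against a hard stop; a misplaced lid stops on the pin at 0.002. Negative if the lid is lifted (up to 12 mm). A rubber seal holds the lid at the height where it is left; pushing it down takes about 5 N.
- lemon: Loose yellow lemon, 78 mm long, 55 mm wide, 56 mm tall, beside the chopper; origin under its middle. To be left alone.
- salt_shaker: Loose clear salt shaker with a grey cap, 44 mm wide, 90 mm tall, beside the chopper; origin under its middle. To be left alone.
- mustard_jar: Loose glass jar with a dark green lid, 60 mm wide, 85 mm tall, beside the chopper; origin under its middle. To be left alone.

How it is judged:
At the end, for the whole second after the job is handed in: The lid is down at least 11.5 of its 14 mm, the middle of its notch within 7 mm of the pin's middle; the lemon, the salt shaker and the jar are within 25 mm of where they stood, shaker and jar upright (0.3 rad) (value of joint lid_press above 0.0115 m and horizontal distance between lid_notch and pin_top below 0.007 m and distance of each of lemon, salt_shaker, mustard_jar from where it was at the start of the episode below 0.025 m and angle between each of salt_shaker, mustard_jar's own z axis and vertical below 0.3 rad); the robot touches nothing.
It fails at once if the lid is lifted more than 5 mm (value of joint lid_press below -0.005 m).
It fails at once if the yellow lemon is moved more than 25 mm (distance of lemon from where it was at the start of the episode above 0.025 m).
It fails at once if the clear salt shaker with grey cap is moved more than 25 mm (distance of salt_shaker from where it was at the start of the episode above 0.025 m).
It fails at once if the glass jar with dark green lid is moved more than 25 mm (distance of mustard_jar from where it was at the start of the episode above 0.025 m).
It also fails if it takes over 64 s, if anything falls off the work surface, if the arm or the gripper's body presses on something with over 40 N, if the wrist force passes 120 N, or if a joint passes its speed limit or range.

## Working session

There is one attempt and no reset: what is moved stays moved. The work goes in short steps, Python scripts to look and compute and a tool call to move; the robot and the scene stay as the last step left them, time stands still between calls to the robot, and variables do not carry over. Pictures are saved under pics/ and viewed, at most 10 in all, crops included, and the job is handed in when it is done.

Besides the shell and the picture viewer there is one more tool, called after ">>>" in YAML: its name, and indented under it one key for each argument. carry_out: Moves the arm, as the interface text tells. Its arguments: {"type":"object","properties":{"plan":{"type":"array"},"newtons":{"type":"number"}},"required":["plan"]}

```bash
mkdir -p pics; ls; python3 - <<'E'
from rig import monitor, optics, r
import cv2, numpy as np
s=monitor.sense(); print({k:np.round(v,3).tolist() for k,v in s.items()})
ims=[]
for n in("side","top"):
    p,d=optics.snapshot(n); np.savez(f"pics/{n}0.npz",p=p,d=d); cv2.imwrite(f"pics/{n}0.png",p[:,:,::-1])
    c=optics.get_calibration(n); print(n,{k:np.round(v,3).tolist() for k,v in c.items()}); print((d>0).mean())
E
```

```text
pics
{'time': 0.0, 'q': [-1.188, 0.537, -0.004, 1.539, 0.003, 1.067, -0.071], 'qvel': [0.001, 0.001, -0.0, -0.001, 0.002, 0.002, 0.001], 'joint_efforts': [-0.0, -57.097, 0.991, -25.159, -0.056, 0.018, 0.0], 'tool_pos': [0.282, 0.585, 0.255], 'eef_rot': [-0.699, -3.063, 0.003], 'ft_force': [0.071, 0.232, 0.808], 'ft_torque': [0.039, -0.031, -0.03], 'finger_force': 0.0, 'finger_gap': 0.088}
side {'K': [[448.941, 0.0, 263.537], [0.0, 448.941, 189.708], [0.0, 0.0, 1.0]], 'R': [[-0.999, 0.033, -0.013], [0.03, 0.593, -0.805], [-0.019, -0.805, -0.593]], 't': [0.61, 0.036, 1.109]}
0.9959513346354166
top {'K': [[378.818, 0.0, 262.645], [0.0, 378.818, 193.635], [0.0, 0.0, 1.0]], 'R': [[-0.0, -1.0, -0.012], [-0.987, 0.002, -0.16], [0.16, 0.012, -0.987]], 't': [0.05, 0.645, 0.858]}
0.99591064453125
```

View pics/top0.png

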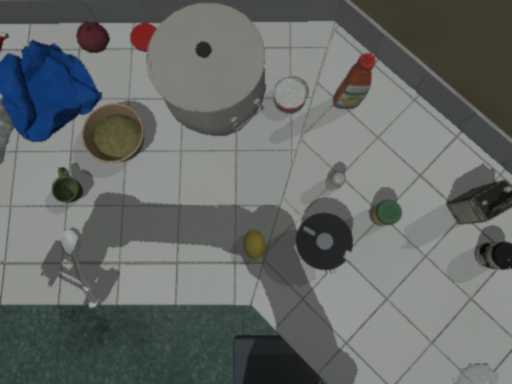

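View pics/side0.png

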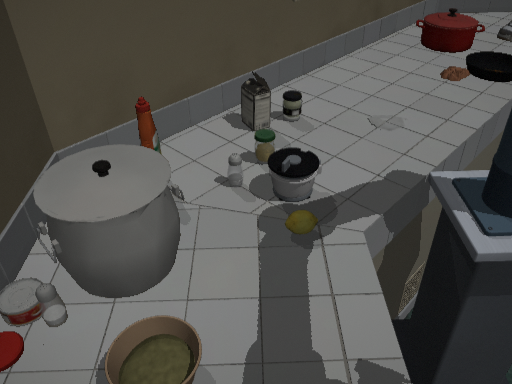

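Top view: the lid is near (324,241), the hub near (325,241), the tab towards (309,230), with a white bit at (347,255). The lemon is at (255,244), the shaker at (338,178) and the jar at (386,212). I'll zoom in.

```bash
cat > h.py <<'E'
import numpy as np, cv2
from rig import monitor, optics, r
def px2w(n,u,v,d=None,z=None):
    c=optics.get_calibration(n); K,R,t=map(np.array,(c["K"],c["R"],c["t"]))
    ray=np.linalg.inv(K)@[u,v,1.]
    o=-R.T@t; w=R.T@ray
    return o+w*(d if d is not None else (z-o[2])/w[2])
def cloud(n,p,d):
    c=optics.get_calibration(n); K,R,t=map(np.array,(c["K"],c["R"],c["t"]))
    v,u=np.mgrid[:384,:512]; X=np.stack([(u-K[0,2])/K[0,0]*d,(v-K[1,2])/K[1,1]*d,d],-1)
    return (X-t)@R
E
python3 - <<'E'
from h import *
T=np.load("pics/top0.npz");S=np.load("pics/side0.npz")
a=cv2.resize(T['p'][195:285,280:370],(400,400),interpolation=cv2.INTER_CUBIC)
b=cv2.resize(S['p'][135:215,250:340],(400,400),interpolation=cv2.INTER_CUBIC)
im=np.hstack([a,b]); im=np.clip((im/255.)**.6*255,0,255).astype('uint8')
cv2.imwrite("pics/z0.png",im[:,:,::-1])
W=cloud("top",T['p'],T['d']); 
for n,z,u,v in(("hub",.098,325,241),("lemon",.05,255,244),("shaker",.09,339,179),("jar",.085,388,212),("pinwhite",.082,347,255)):
    print(n,px2w("top",u,v,z=z).round(3),W[v,u].round(3))
W2=cloud("side",S['p'],S['d'])
for nm,w in(("top",W),("side",W2)):
    m=(np.hypot(w[...,0]-W[241,325,0],w[...,1]-W[241,325,1])<.075)
    for lo,hi in((.086,.094),(.096,.102),(.106,.125)):
        k=m&(w[...,2]>lo)&(w[...,2]<hi); q=w[k]; 
        if len(q): print(nm,lo,len(q),q.mean(0).round(4),q.min(0).round(3),q.max(0).round(3))
E
```

```text
hub [ 0.53  -0.09   0.098] [ 0.53  -0.09   0.098]
lemon [0.525 0.067 0.05 ] [0.525 0.067 0.053]
shaker [ 0.673 -0.127  0.09 ] [ 0.673 -0.127  0.091]
jar [ 0.597 -0.238  0.085] [ 0.597 -0.238  0.084]
pinwhite [ 0.5   -0.141  0.082] [ 0.5   -0.158  0.003]
top 0.086 1978 [ 0.5312 -0.0887  0.0918] [ 0.469 -0.152  0.086] [ 0.594 -0.026  0.094]
top 0.096 223 [ 0.5321 -0.0867  0.0981] [ 0.482 -0.118  0.096] [ 0.571 -0.03   0.102]
top 0.106 64 [ 0.5534 -0.0529  0.1152] [ 0.543 -0.066  0.108] [ 0.563 -0.04   0.118]
side 0.086 993 [ 0.5331 -0.081   0.0906] [ 0.47  -0.154  0.086] [ 0.596 -0.022  0.094]
side 0.096 75 [ 0.5391 -0.0734  0.0974] [ 0.516 -0.101  0.096] [ 0.566 -0.035  0.102]
side 0.106 46 [ 0.5552 -0.0487  0.1119] [ 0.546 -0.063  0.106] [ 0.564 -0.037  0.117]
```

View pics/z0.png

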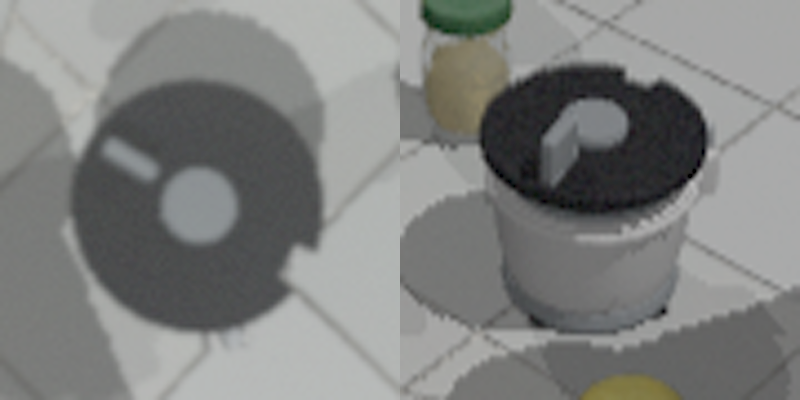

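Zoomed view (left half is the top camera): the tab is at crop (130,158), the notch at (300,262), and a bracket trace below the lid at (225,335). In the side crop the bracket bump is at about (712,170). So the lid needs roughly 0.8 rad clockwise. Next I'll measure the bracket and pin.

```bash
python3 - <<'E'
from h import *
from scipy.spatial.transform import Rotation as Ro
for n in("top","side"):
    f=np.load(f"pics/{n}0.npz"); W=cloud(n,f['p'],f['d'])
    dx=W[...,0]-.531; dy=W[...,1]+.0893; rr=np.hypot(dx,dy)
    k=(rr>.0645)&(rr<.08)&(W[...,2]>.05)&(W[...,2]<.088)
    an=np.degrees(np.arctan2(dy,dx))%360
    v,u=np.nonzero(k); o=np.argsort(an[k])
    print(n,len(o)); print([(int(u[i]),int(v[i]),int(an[v[i],u[i]]),int(rr[v[i],u[i]]*1e3),int(W[v[i],u[i],2]*1e3)) for i in o][:60])
s=monitor.sense(); R=Ro.from_rotvec(s['eef_rot']).as_matrix(); print(R.round(3))
c=optics.get_calibration("wrist"); print(np.round(c["K"],1).tolist(),np.round(c["T_tool_cam"],3).tolist())
print("shift to (.50,-.09,.32)",R.T@(np.array([.50,-.09,.32])-s['tool_pos']))
E
```

```text
top 42
[(298, 228, 62, 64, 84), (296, 234, 75, 64, 86), (325, 270, 185, 65, 52), (326, 270, 185, 65, 67), (326, 271, 185, 67, 63), (326, 272, 185, 70, 58), (327, 273, 186, 72, 67), (327, 272, 186, 70, 68), (327, 270, 187, 65, 68), (327, 271, 187, 68, 65), (328, 273, 188, 72, 69), (328, 272, 188, 70, 71), (328, 271, 188, 68, 67), (328, 270, 189, 65, 69), (329, 273, 189, 72, 71), (329, 272, 190, 70, 68), (329, 271, 190, 68, 69), (330, 271, 190, 67, 83), (330, 272, 190, 70, 79), (329, 270, 190, 66, 69), (330, 270, 191, 65, 83), (330, 273, 191, 73, 65), (331, 272, 192, 70, 81), (331, 271, 192, 68, 81), (331, 270, 193, 66, 82), (332, 272, 193, 71, 81), (332, 271, 194, 68, 83), (332, 270, 195, 66, 81), (332, 269, 195, 64, 80), (333, 272, 195, 71, 81), (333, 271, 196, 69, 83), (333, 270, 196, 67, 82), (333, 269, 197, 65, 82), (334, 271, 197, 70, 82), (334, 270, 198, 68, 80), (334, 272, 199, 73, 64), (334, 269, 200, 67, 69), (335, 271, 201, 72, 68), (334, 268, 201, 65, 69), (335, 270, 202, 70, 65), (335, 269, 202, 68, 69), (335, 268, 203, 66, 65)]
side 73
[(268, 164, 7, 65, 86), (268, 165, 1
[... 1036 characters left out ...]
 185, 65, 62), (320, 165, 185, 67, 68), (321, 169, 185, 71, 56), (321, 167, 185, 70, 61), (319, 166, 185, 65, 65), (320, 166, 185, 68, 65), (320, 169, 186, 68, 55), (319, 168, 186, 66, 58), (319, 165, 186, 65, 68), (319, 170, 186, 66, 52), (320, 167, 187, 68, 61), (321, 170, 187, 72, 51), (321, 166, 187, 71, 63), (320, 170, 187, 69, 51), (319, 169, 187, 66, 54), (321, 165, 188, 71, 66)]
[[-0.901  0.434 -0.001]
 [ 0.434  0.901 -0.001]
 [-0.    -0.002 -1.   ]]
[[334.9, 0.0, 253.4], [0.0, 334.9, 188.0], [0.0, 0.0, 1.0]] [[-0.001, -0.963, -0.268, 0.069], [1.0, -0.001, 0.0, 0.001], [-0.001, -0.268, 0.963, -0.128], [0.0, 0.0, 0.0, 1.0]]
shift to (.50,-.09,.32) [-0.48949903 -0.51374868 -0.06420944]
```

>>> carry_out:
  plan:
    - [[-0.496,-0.452,0.0],[0,0,0.1],255]
    - [[-0.496,-0.452,0.0],[0,0,0.1],255]
    - [[-0.496,-0.452,0.0],[0,0,0.1],255]
    - [[-0.496,-0.452,0.0],[0,0,0.1],255]
    - [[-0.496,-0.452,0.0],[0,0,0.1],255]
  newtons: 20

```text
time: 0.52
tool_pos: [0.3601, 0.3903, 0.2554]
eef_rot: [-0.851, -3.024, 0.001]
ft_force: [1.2, 0.5, -0.4]
finger_gap: 0.0569
finger_force: 0.0
```

>>> carry_out:
  plan:
    - [[-0.37,-0.274,0.035],[0,0,0],255]
    - [[-0.37,-0.274,0.035],[0,0,0],255]
    - [[-0.37,-0.274,0.035],[0,0,0],255]
    - [[-0.37,-0.274,0.035],[0,0,0],255]
    - [[-0.37,-0.274,0.035],[0,0,0],255]

```text
time: 0.93
tool_pos: [0.438, 0.1978, 0.2398]
eef_rot: [-0.851, -3.024, -0.0]
ft_force: [0.5, 0.6, 0.5]
finger_gap: 0.0234
finger_force: 0.0
```

```bash
cat >> h.py <<'E'
from scipy.spatial.transform import Rotation as Ro
def to(target,yaw_deg):
    s=monitor.sense(); R=Ro.from_rotvec(s['eef_rot']).as_matrix()
    a=np.radians(yaw_deg); c,q=np.cos(a),np.sin(a)
    Rt=np.array([[c,q,0],[q,-c,0],[0,0,-1.]])
    print("pos",s['tool_pos'].round(4) if hasattr(s['tool_pos'],'round') else s['tool_pos'],"shift",(R.T@(np.array(target)-s['tool_pos'])).round(4),"turn",Ro.from_matrix(R.T@Rt).as_rotvec().round(3),"F",np.round(s['ft_force'],1))
E
python3 -c "
from h import *
to([.533,-.0365,.22],148.4)"
```

```text
pos [0.438  0.1978 0.2398] shift [-0.2033 -0.1504  0.0198] turn [-0.    -0.     0.003] F [0.5 0.6 0.5]
```

>>> carry_out:
  plan:
    - [[-0.203,-0.15,0.02],[0,0,0],255]
    - [[-0.203,-0.15,0.02],[0,0,0],255]
    - [[-0.203,-0.15,0.02],[0,0,0],255]
    - [[-0.203,-0.15,0.02],[0,0,0],255]
    - [[-0.203,-0.15,0.02],[0,0,0],255]

```text
time: 1.35
tool_pos: [0.5161, 0.0054, 0.2232]
eef_rot: [-0.851, -3.024, 0.0]
ft_force: [1.2, 0.3, 0.2]
finger_gap: 0.0006
finger_force: 0.0
```

>>> carry_out:
  plan:
    - [[-0.03,-0.02,0.0],[0,0,0],255]
    - [[-0.03,-0.02,0.0],[0,0,0],255]
    - [[-0.03,-0.02,0.0],[0,0,0],255]
    - [[-0.03,-0.02,0.0],[0,0,0],255]
    - [[-0.03,-0.02,0.0],[0,0,0],255]

```text
time: 1.77
tool_pos: [0.5306, -0.0236, 0.2232]
eef_rot: [-0.847, -3.024, -0.001]
ft_force: [0.3, 0.1, -0.1]
finger_gap: 0.0005
finger_force: 0.0
```

```bash
python3 - <<'E'
from h import *
s=monitor.sense(); p,d=optics.snapshot("wrist"); np.savez("pics/w1.npz",p=p,d=d,pos=s['tool_pos'],rot=s['eef_rot'])
cv2.imwrite("pics/w1.png",p[:,:,::-1])
to([.533,-.0365,.22],148.4); print(s['finger_gap'])
T=np.array(optics.get_calibration("wrist")["T_tool_cam"]);K=np.array(optics.get_calibration("wrist")["K"])
v,u=np.mgrid[:384,:512]; X=np.stack([(u-K[0,2])/K[0,0]*d,(v-K[1,2])/K[1,1]*d,d],-1)
X=X@T[:3,:3].T+T[:3,3]; W=X@Ro.from_rotvec(s['eef_rot']).as_matrix().T+s['tool_pos']
rr=np.hypot(W[...,0]-.531,W[...,1]+.0893)
for lo,hi,rm in((.09,.0945,.07),(.0965,.1,.024),(.112,.12,.07)):
    q=W[(W[...,2]>lo)&(W[...,2]<hi)&(rr<rm)]
    if len(q): print(lo,len(q),q.mean(0).round(4),q.min(0).round(4),q.max(0).round(4),np.median(q,0).round(4))
E
```

```text
pos [ 0.5306 -0.0235  0.2233] shift [-0.0088 -0.0099  0.0033] turn [ 0.    -0.001  0.006] F [ 0.2 -0.2  0.4]
0.0005134542965134619
0.09 9125 [ 0.5089 -0.0762  0.0915] [ 0.4689 -0.1516  0.09  ] [ 0.5669 -0.0244  0.0945] [ 0.5076 -0.0717  0.0914]
0.0965 1200 [ 0.5307 -0.0868  0.0975] [ 0.5141 -0.1061  0.0965] [ 0.5494 -0.0692  0.0994] [ 0.5306 -0.0863  0.0975]
0.112 40 [ 0.5462 -0.0624  0.1141] [ 0.5435 -0.0662  0.1122] [ 0.5498 -0.0585  0.1159] [ 0.546  -0.0624  0.1144]
```

View pics/w1.png

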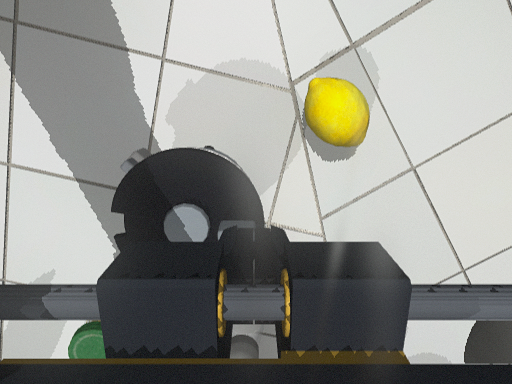

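Wrist view: the hub is at (187,222), the pin and bracket at about (133,163), and the notch at the left rim near (118,230). The fingers stand beside the tab at (237,232), and the lemon is clear at (337,111). I'll take a pin bearing from here.

```bash
cat >> h.py <<'E'
def wcloud(d,pos,rot):
    c=optics.get_calibration("wrist");T=np.array(c["T_tool_cam"]);K=np.array(c["K"])
    v,u=np.mgrid[:384,:512]; X=np.stack([(u-K[0,2])/K[0,0]*d,(v-K[1,2])/K[1,1]*d,d],-1)
    X=X@T[:3,:3].T+T[:3,3]; return X@Ro.from_rotvec(rot).as_matrix().T+pos
def lid(W,c=(.5315,-.0885),zl=.092):
    "pin bearing and notch bearing, degrees, from a cloud"
    dx=W[...,0]-c[0];dy=W[...,1]-c[1];rr=np.hypot(dx,dy);an=np.degrees(np.arctan2(dy,dx))%360
    k=(rr>.065)&(rr<.075)&(W[...,2]>.0785)&(W[...,2]<.085)&(an>165)&(an<225)
    print("pin n",k.sum(), "range",an[k].min().round(1) if k.any() else 0,an[k].max().round(1) if k.any() else 0,"mean",an[k].mean().round(2) if k.any() else 0,"z",W[...,2][k].mean().round(4) if k.any() else 0)
    k=(rr>.056)&(rr<.062)&(abs(W[...,2]-zl)<.004); a=np.sort(an[k]); g=np.diff(a)
    for i in np.argsort(-g)[:3]: print("rim gap",a[i].round(1),a[i+1].round(1),"mid",((a[i]+a[i+1])/2).round(2))
    t=(W[...,2]>zl+.015)&(W[...,2]<zl+.03)&(rr<.06)
    if t.any(): print("tab",W[t].mean(0).round(4),np.degrees(np.arctan2(dy[t].mean(),dx[t].mean())).round(2))
E
python3 - <<'E'
from h import *
f=np.load("pics/w1.npz"); lid(wcloud(f['d'],f['pos'],f['rot']))
f=np.load("pics/top0.npz"); lid(cloud("top",f['p'],f['d']),(.5312,-.0887))
th=np.radians(58.4)
to([.5315+.046*np.cos(th)-.028*np.sin(th),-.0885+.046*np.sin(th)+.028*np.cos(th),.118],148.4)
E
```

```text
pin n 94 range 190.7 198.9 mean 194.53 z 0.0809
rim gap 229.1 248.7 mid 238.9
rim gap 60.5 61.2 mid 60.86
rim gap 182.7 183.3 mid 183.03
tab [ 0.5466 -0.0599  0.1122] 62.17
pin n 16 range 191.1 199.2 mean 194.97 z 0.0819
rim gap 228.6 248.5 mid 238.55
rim gap 184.7 186.9 mid 185.79
rim gap 13.8 16.0 mid 14.89
tab [ 0.5534 -0.0529  0.1152] 58.27
pos [ 0.5306 -0.0235  0.2233] shift [-0.0068 -0.009   0.1053] turn [ 0.    -0.001  0.006] F [ 0.2 -0.2  0.4]
```

>>> carry_out:
  plan:
    - [[-0.007,-0.009,0.03],[0,0,0],255]
    - [[-0.007,-0.009,0.06],[0,0,0],255]
    - [[-0.007,-0.009,0.09],[0,0,0],255]
    - [[-0.007,-0.009,0.105],[0,0,0],255]
    - [[-0.007,-0.009,0.105],[0,0,0],255]

```text
time: 2.23
tool_pos: [0.5297, -0.035, 0.1154]
eef_rot: [-0.846, -3.019, 0.002]
ft_force: [-0.5, 0.4, -0.7]
finger_gap: 0.0006
finger_force: 0.0
```

```bash
cat > way.py <<'E'
from h import *
import sys
# waypoints: tab bearing phi (deg), tangential offset of finger centre
def W(phi,off,z=.118,rad=.046):
    t=np.radians(phi); return [.5315+rad*np.cos(t)-off*np.sin(t),-.0885+rad*np.sin(t)+off*np.cos(t),z],phi+90
for a in sys.argv[1:]:
    print(a); to(*W(*map(float,a.split(','))))
E
python3 way.py 58.7,.016 54,.014 48,.014 42,.014 36,.014 30,.014
```

```text
58.7,.016
pos [ 0.5297 -0.035   0.1154] shift [-0.0133  0.0012 -0.0026] turn [-0.003 -0.006 -0.   ] F [-0.5  0.4 -0.7]
54,.014
pos [ 0.5297 -0.035   0.1154] shift [-0.0191  0.0022 -0.0027] turn [-0.003 -0.005  0.082] F [-0.5  0.4 -0.7]
48,.014
pos [ 0.5297 -0.035   0.1154] shift [-0.0241  0.003  -0.0027] turn [-0.003 -0.005  0.187] F [-0.5  0.4 -0.7]
42,.014
pos [ 0.5297 -0.035   0.1154] shift [-0.0291  0.0033 -0.0027] turn [-0.004 -0.005  0.291] F [-0.5  0.4 -0.7]
36,.014
pos [ 0.5297 -0.035   0.1154] shift [-0.0341  0.0031 -0.0028] turn [-0.004 -0.005  0.396] F [-0.5  0.4 -0.7]
30,.014
pos [ 0.5297 -0.035   0.1154] shift [-0.0391  0.0023 -0.0028] turn [-0.004 -0.005  0.501] F [-0.5  0.4 -0.7]
```

>>> carry_out:
  plan:
    - [[-0.013,0.001,-0.002],[0,0,0],255]
    - [[-0.019,0.002,-0.002],[0,0,0.08],255]
    - [[-0.024,0.003,-0.002],[0,0,0.187],255]
    - [[-0.029,0.003,-0.002],[0,0,0.291],255]
    - [[-0.034,0.003,-0.002],[0,0,0.396],255]

```text
time: 2.65
tool_pos: [0.5622, -0.0502, 0.1212]
eef_rot: [-1.433, -2.793, -0.001]
ft_force: [-2.5, 1.8, -0.9]
finger_gap: 0.0008
finger_force: 1.3
```

```bash
python3 - <<'E'
from h import *
p,d=optics.snapshot("top"); lid(cloud("top",p,d),(.5312,-.0887))
E
python3 way.py 32,.014 28,.014 24,.014 20,.014 17,.014 14.7,.014
```

```text
pin n 0 range 0 0 mean 0 z 0
32,.014
pos [ 0.5632 -0.0507  0.1213] shift [-0.0013 -0.001   0.0033] turn [ 0.    -0.001  0.058] F [-1.4  1.1 -0.3]
28,.014
pos [ 0.5632 -0.0507  0.1213] shift [-0.0046 -0.0003  0.0033] turn [ 0.    -0.001  0.128] F [-1.4  1.1 -0.3]
24,.014
pos [ 0.5632 -0.0507  0.1213] shift [-0.0079  0.0001  0.0033] turn [ 0.    -0.001  0.197] F [-1.4  1.1 -0.3]
20,.014
pos [ 0.5632 -0.0507  0.1213] shift [-0.0112  0.0004  0.0033] turn [-0.    -0.001  0.267] F [-1.4  1.1 -0.3]
17,.014
pos [ 0.5632 -0.0507  0.1213] shift [-0.0137  0.0004  0.0033] turn [-0.    -0.001  0.32 ] F [-1.4  1.1 -0.3]
14.7,.014
pos [ 0.5632 -0.0507  0.1213] shift [-0.0157  0.0003  0.0033] turn [-0.    -0.001  0.36 ] F [-1.4  1.1 -0.3]
```

>>> carry_out:
  plan:
    - [[-0.004,0,0.002],[0,0,0.1],255]
    - [[-0.007,0,0.002],[0,0,0.18],255]
    - [[-0.01,0,0.002],[0,0,0.25],255]
    - [[-0.012,0,0.002],[0,0,0.29],255]
    - [[-0.012,0,0.002],[0,0,0.29],255]

```text
time: 3.12
tool_pos: [0.5712, -0.0596, 0.1196]
eef_rot: [1.814, 2.563, 0.004]
ft_force: [1.0, 3.8, 0.3]
finger_gap: 0.0008
finger_force: 1.3
```

```bash
python3 way.py 14.7,.014; python3 - <<'E'
from h import *
s=monitor.sense(); p,d=optics.snapshot("wrist"); cv2.imwrite("pics/w2.png",p[:,:,::-1])
lid(wcloud(d,s['tool_pos'],s['eef_rot']))
p,d=optics.snapshot("side"); cv2.imwrite("pics/s2.png",p[:,:,::-1]); lid(cloud("side",p,d),(.5315,-.0885))
E
```

```text
14.7,.014
pos [ 0.5712 -0.0596  0.1196] shift [-0.0039 -0.      0.0016] turn [ 0.003 -0.001  0.082] F [1.  3.8 0.3]
pin n 149 range 190.8 199.6 mean 195.29 z 0.0812
rim gap 253.8 324.1 mid 288.99
rim gap 211.7 233.8 mid 222.76
rim gap 189.2 208.3 mid 198.76
tab [ 0.5663 -0.0524  0.1144] 46.09
pin n 3 range 191.7 198.3 mean 194.58 z 0.0801
rim gap 282.5 346.0 mid 314.29
rim gap 186.9 207.8 mid 197.33
rim gap 4.3 10.1 mid 7.18
tab [ 0.5655 -0.0513  0.115 ] 47.62
```

View pics/w2.png

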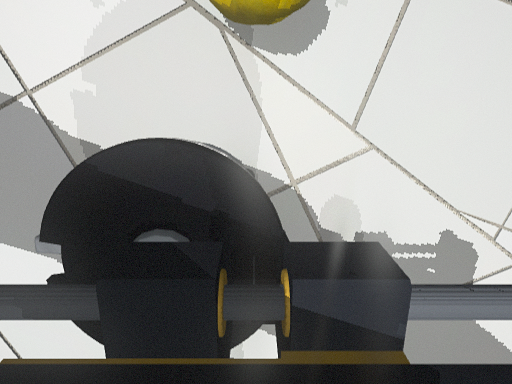

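Wrist view: the notch has reached the pin at the left rim (pin at (45,243), notch starting at about (55,255)). The notch is at about 198.8° and the pin at about 195.0°, so about 3.8° remains.

>>> carry_out:
  plan:
    - [[-0.001,0,0.0],[0,0,0.03],255]
    - [[-0.002,0,0.0],[0,0,0.06],255]
    - [[-0.003,0,0.0],[0,0,0.065],255]
    - [[-0.003,0,0.0],[0,0,0.065],255]
    - [[-0.003,0,0.0],[0,0,0.065],255]

```text
time: 3.63
tool_pos: [0.5711, -0.0645, 0.1186]
eef_rot: [1.9, 2.501, 0.0]
ft_force: [1.3, 3.0, 1.4]
finger_gap: 0.0005
finger_force: 1.4
```

```bash
python3 way.py 14.7,.014; python3 - <<'E'
from h import *
s=monitor.sense(); p,d=optics.snapshot("wrist")
lid(wcloud(d,s['tool_pos'],s['eef_rot']))
p,d=optics.snapshot("side"); lid(cloud("side",p,d),(.5315,-.0885))
E
```

```text
14.7,.014
pos [ 0.5711 -0.0645  0.1186] shift [0.0008 0.0016 0.0006] turn [0.    0.    0.015] F [1.3 3.  1.4]
pin n 187 range 190.5 198.8 mean 194.4 z 0.0811
rim gap 247.2 317.7 mid 282.43
rim gap 209.3 230.9 mid 220.08
rim gap 181.8 201.3 mid 191.55
tab [ 0.5678 -0.0565  0.1147] 41.4
pin n 5 range 191.1 194.5 mean 192.98 z 0.081
rim gap 282.0 339.2 mid 310.61
rim gap 177.2 199.5 mid 188.37
rim gap 274.3 282.0 mid 278.17
tab [ 0.568  -0.0563  0.1146] 41.36
```

>>> carry_out:
  plan:
    - [[0.008,0,0.0],[0,0,0],255]
    - [[0.015,0,0.0],[0,0,0],255]
    - [[0.015,0,-0.03],[0,0,0],255]
    - [[0.015,0,-0.07],[0,0,0],255]
    - [[0.015,0,-0.09],[0,0,0],255]

```text
time: 4.15
tool_pos: [0.5673, -0.0502, 0.2113]
eef_rot: [1.9, 2.499, 0.001]
ft_force: [1.3, -0.4, 0.3]
finger_gap: 0.0007
finger_force: 0.0
```

>>> carry_out:
  plan:
    - [[0.04,0,0.0],[0,0,0],255]
    - [[0.08,0,0.0],[0,0,0],255]
    - [[0.12,0,0],[0,0,0],255]
    - [[0.12,0,0],[0,0,0],255]
    - [[0.12,0,0],[0,0,0],255]

```text
time: 4.57
tool_pos: [0.5335, 0.0686, 0.2081]
eef_rot: [-1.893, -2.506, 0.001]
ft_force: [0.5, -0.6, -0.6]
finger_gap: 0.0005
finger_force: 0.0
```

```bash
python3 - <<'E'
from h import *
s=monitor.sense(); print(s['tool_pos'],s['ft_force'])
p,d=optics.snapshot("wrist"); cv2.imwrite("pics/w3.png",p[:,:,::-1]); lid(wcloud(d,s['tool_pos'],s['eef_rot']))
p,d=optics.snapshot("top"); lid(cloud("top",p,d),(.5312,-.0887))
a=cv2.resize(p[195:285,280:370],(400,400),interpolation=cv2.INTER_CUBIC);cv2.imwrite("pics/t3.png",a[:,:,::-1])
p,d=optics.snapshot("side"); lid(cloud("side",p,d),(.5315,-.0885))
E
```

```text
[0.53351313 0.06860188 0.20808102] [ 0.51482898 -0.57463375 -0.56325353]
pin n 0 range 0 0 mean 0 z 0
rim gap 48.2 52.1 mid 50.13
rim gap 52.1 53.2 mid 52.66
rim gap 17.8 18.4 mid 18.11
pin n 16 range 191.1 199.4 mean 195.01 z 0.0816
rim gap 181.2 202.0 mid 191.6
rim gap 8.8 11.3 mid 10.04
rim gap 4.3 6.7 mid 5.5
tab [ 0.5722 -0.0794  0.1151] 12.75
pin n 5 range 188.4 199.6 mean 192.76 z 0.0798
rim gap 221.5 272.1 mid 246.79
rim gap 178.2 202.5 mid 190.34
rim gap 328.7 340.7 mid 334.7
tab [ 0.5751 -0.0764  0.1121] 15.48
```

View pics/w3.png

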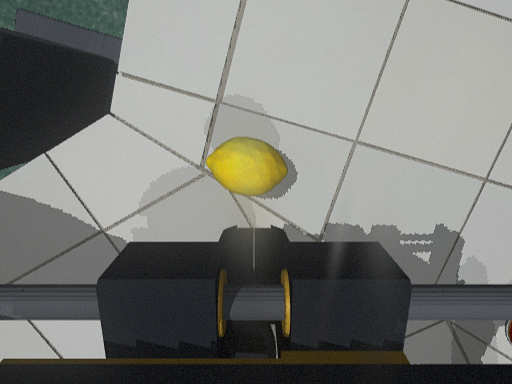

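Wrist view: it shows the lemon, untouched, and the camera is now past the chopper. The top camera puts the notch at 191.6° and the pin at 195.0°, so I'll nudge it back about 3° from the other side.

```bash
python3 way.py 11.6,-.030,.208 11.6,-.030,.118
```

```text
11.6,-.030,.208
pos [0.5348 0.0642 0.2084] shift [-1.793e-01  1.000e-04  6.000e-04] turn [-0.     0.001  0.067] F [-0.1  0.6  0.8]
11.6,-.030,.118
pos [0.5348 0.0642 0.2084] shift [-0.1792  0.0002  0.0906] turn [-0.     0.001  0.067] F [-0.1  0.6  0.8]
```

>>> carry_out:
  plan:
    - [[-0.04,0,0],[0,0,0.067],255]
    - [[-0.08,0,0],[0,0,0.067],255]
    - [[-0.12,0,0],[0,0,0.067],255]
    - [[-0.16,0,0],[0,0,0.067],255]
    - [[-0.179,0,0],[0,0,0.067],255]

```text
time: 5.13
tool_pos: [0.5826, -0.1152, 0.2089]
eef_rot: [1.992, 2.425, -0.004]
ft_force: [-0.7, -0.7, -0.7]
finger_gap: 0.0007
finger_force: 0.0
```

```bash
python3 - <<'E'
from h import *
s=monitor.sense(); p,d=optics.snapshot("wrist"); lid(wcloud(d,s['tool_pos'],s['eef_rot']))
E
python3 way.py 11.6,-.030,.118
```

```text
pin n 101 range 191.2 199.5 mean 195.19 z 0.0812
rim gap 181.9 202.0 mid 191.95
rim gap 278.1 278.8 mid 278.44
rim gap 9.0 9.6 mid 9.31
tab [ 0.5736 -0.0792  0.1146] 12.52
11.6,-.030,.118
pos [ 0.5828 -0.1177  0.2091] shift [0.0095 0.0015 0.091 ] turn [ 0.     0.006 -0.01 ] F [-0.  -2.6  0.5]
```

>>> carry_out:
  plan:
    - [[0.006,0.001,0.03],[0,0,0],255]
    - [[0.006,0.001,0.06],[0,0,0],255]
    - [[0.006,0.001,0.09],[0,0,0],255]
    - [[0.006,0.001,0.09],[0,0,0],255]
    - [[0.006,0.001,0.09],[0,0,0],255]

```text
time: 5.6
tool_pos: [0.5812, -0.1019, 0.1177]
eef_rot: [-1.985, -2.432, 0.004]
ft_force: [0.3, -0.3, 0.4]
finger_gap: 0.0006
finger_force: 0.0
```

```bash
python3 way.py 15,-.0155 12,-.0155
```

```text
15,-.0155
pos [ 0.5812 -0.1019  0.1177] shift [ 0.0104  0.0008 -0.0003] turn [-0.003 -0.    -0.06 ] F [ 0.3 -0.3  0.4]
12,-.0155
pos [ 0.5812 -0.1019  0.1177] shift [ 0.0079  0.0001 -0.0003] turn [-0.003 -0.    -0.007] F [ 0.3 -0.3  0.4]
```

>>> carry_out:
  plan:
    - [[0.003,0,0],[0,0,0],255]
    - [[0.006,0,0],[0,0,-0.02],255]
    - [[0.008,0,0],[0,0,-0.04],255]
    - [[0.009,0,0],[0,0,-0.05],255]
    - [[0.009,0,0],[0,0,-0.05],255]

```text
time: 6.02
tool_pos: [0.5818, -0.092, 0.1198]
eef_rot: [1.919, 2.484, 0.002]
ft_force: [0.4, -1.0, 0.9]
finger_gap: 0.0005
finger_force: 0.8
```

```bash
python3 way.py 15,-.0155; python3 - <<'E'
from h import *
for i in range(2):
    s=monitor.sense(); p,d=optics.snapshot("wrist"); lid(wcloud(d,s['tool_pos'],s['eef_rot']))
E
```

```text
15,-.0155
pos [ 0.5818 -0.092   0.1198] shift [ 0.0009 -0.0017  0.0018] turn [ 0.003  0.001 -0.006] F [ 0.4 -1.   0.9]
pin n 204 range 190.7 199.1 mean 194.61 z 0.0811
rim gap 244.3 335.9 mid 290.1
rim gap 185.1 204.8 mid 194.97
rim gap 243.1 244.3 mid 243.68
tab [ 0.575  -0.0783  0.1145] 13.2
pin n 219 range 190.7 199.4 mean 194.71 z 0.0811
rim gap 243.1 335.6 mid 289.37
rim gap 185.0 204.9 mid 194.95
rim gap 336.3 336.7 mid 336.49
tab [ 0.575  -0.0783  0.1145] 13.22
```

>>> carry_out:
  plan:
    - [[-0.006,0,0],[0,0,0],255]
    - [[-0.012,0,0],[0,0,0],255]
    - [[-0.012,0,-0.02],[0,0,0],255]
    - [[-0.012,0,-0.04],[0,0,0],255]
    - [[-0.012,0,-0.04],[0,0,0],255]

```text
time: 6.53
tool_pos: [0.5853, -0.1048, 0.1614]
eef_rot: [1.922, 2.481, 0.003]
ft_force: [0.5, 0.4, 0.8]
finger_gap: 0.0004
finger_force: 0.0
```

```bash
python3 way.py 15,0,.155,0; python3 - <<'E'
from h import *
s=monitor.sense(); p,d=optics.snapshot("wrist"); lid(wcloud(d,s['tool_pos'],s['eef_rot']))
E
```

```text
15,0,.155,0
pos [ 0.5853 -0.1048  0.1614] shift [ 0.0293 -0.0481  0.0062] turn [ 0.004  0.002 -0.009] F [0.5 0.4 0.8]
pin n 142 range 191.1 199.0 mean 194.98 z 0.0812
rim gap 257.1 310.7 mid 283.93
rim gap 185.1 204.9 mid 195.0
rim gap 312.0 326.6 mid 319.31
tab [ 0.573  -0.0765  0.1144] 16.07
```

Notch and pin both read 195.0°. Next I'll move over the hub, going up and inward above the tab.

>>> carry_out:
  plan:
    - [[0.0,-0.03,0],[0,0,0],255]
    - [[0.02,-0.048,0],[0,0,0],255]
    - [[0.029,-0.048,0],[0,0,0],255]
    - [[0.029,-0.048,0.0],[0,0,0],255]
    - [[0.029,-0.048,0.0],[0,0,0],255]

```text
time: 7.0
tool_pos: [0.5304, -0.0869, 0.1581]
eef_rot: [-1.92, -2.486, -0.0]
ft_force: [-0.3, -1.3, -1.0]
finger_gap: 0.0005
finger_force: 0.0
```

```bash
python3 way.py 15,0,.118,0
```

```text
15,0,.118,0
pos [ 0.5304 -0.0869  0.1581] shift [-0.0018  0.0006  0.0401] turn [-0.    -0.    -0.006] F [-0.3 -1.3 -1. ]
```

>>> carry_out:
  plan:
    - [[-0.001,0,0.02],[0,0,0],255]
    - [[-0.001,0,0.035],[0,0,0],255]
    - [[-0.001,0,0.042],[0,0,0],255]
    - [[-0.001,0,0.048],[0,0,0],255]
    - [[-0.001,0,0.052],[0,0,0],255]

```text
time: 7.42
tool_pos: [0.5305, -0.0888, 0.1061]
eef_rot: [-1.922, -2.484, 0.001]
ft_force: [-2.6, 0.4, 4.7]
finger_gap: 0.0007
finger_force: 2.1
```

>>> carry_out:
  plan:
    - [[0,0,0.002],[0,0,0],255]
    - [[0,0,0.004],[0,0,0],255]
    - [[0,0,0.006],[0,0,0],255]
    - [[0,0,0.007],[0,0,0],255]
    - [[0,0,0.007],[0,0,0],255]

```text
time: 7.83
tool_pos: [0.5305, -0.0889, 0.1012]
eef_rot: [1.923, 2.484, 0.002]
ft_force: [-7.0, 0.0, 19.9]
finger_gap: 0.0007
finger_force: 9.6
```

The force rose to 20 N at TCP z 0.101, which is the predicted height for fully home. Retracting straight up, then clear.

>>> carry_out:
  plan:
    - [[0,0,-0.03],[0,0,0],255]
    - [[0,0,-0.07],[0,0,0],255]
    - [[0,0,-0.11],[0,0,0],255]
    - [[0.03,0,-0.12],[0,0,0],255]
    - [[0.07,0,-0.12],[0,0,0],255]

```text
time: 8.25
tool_pos: [0.5158, -0.0235, 0.2236]
eef_rot: [1.925, 2.472, 0.008]
ft_force: [0.5, 1.2, 0.1]
finger_gap: 0.0003
finger_force: 0.0
```

>>> carry_out:
  plan:
    - [[0.04,0,0],[0,0,0],255]
    - [[0.08,0,0],[0,0,0],255]
    - [[0.12,0,0],[0,0,0],255]
    - [[0.12,0,0],[0,0,0],255]
    - [[0.12,0,0],[0,0,0],255]

```text
time: 8.67
tool_pos: [0.4823, 0.0981, 0.2197]
eef_rot: [1.915, 2.49, 0.002]
ft_force: [0.6, -1.0, -0.7]
finger_gap: 0.0008
finger_force: 0.0
```

```bash
python3 - <<'E'
from h import *
s=monitor.sense(); print(s['tool_pos'],s['ft_force'])
p,d=optics.snapshot("top"); W=cloud("top",p,d); lid(W,(.5312,-.0887),.078)
rr=np.hypot(W[...,0]-.5312,W[...,1]+.0887); print("hub z",np.median(W[...,2][rr<.012]),"lid z",np.median(W[...,2][(rr>.03)&(rr<.055)]))
ps,_=optics.snapshot("side")
im=np.hstack([cv2.resize(p[150:290,230:410],(400,311)),cv2.resize(ps[115:255,220:400],(400,311))]); cv2.imwrite("pics/end.png",im[:,:,::-1])
E
```

```text
[0.48227155 0.09813471 0.21968116] [ 0.55728728 -1.0354152  -0.65397998]
pin n 14 range 191.1 198.6 mean 194.59 z 0.082
rim gap 199.4 205.7 mid 202.51
rim gap 185.1 190.8 mid 187.97
rim gap 191.9 195.4 mid 193.68
tab [ 0.5718 -0.0773  0.101 ] 15.66
hub z 0.08437815937193043 lid z 0.07816533257770485
```

View pics/end.png

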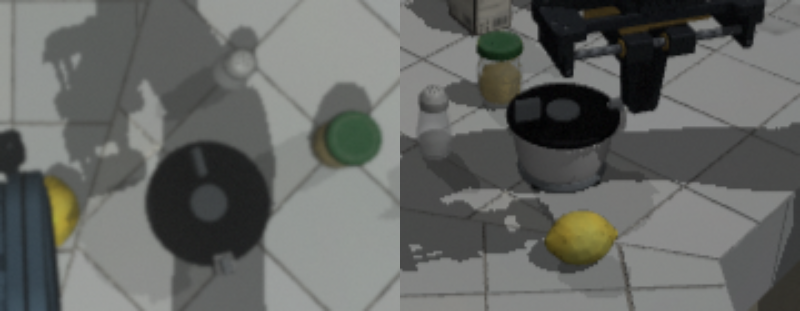

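The final view shows the lid down, with the hub at 84 mm and the lid at 78 mm. The pin stands in the notch at (222,262), the lemon, shaker and jar have not moved, and the hand is clear.

```bash
python3 -c "
from rig import r
print(r.finish_job())"
```

```text
the job is handed in; nothing more can be done
None
```

The chopper is closed: the lid measures fully home (14 mm down) with the pin in the notch, the lemon, shaker and jar stand where they were, the hand is clear, and the job is handed in (no verdict was returned).

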